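# Gauge a press spindle's thread with comb leaves

### The arm

A 6-joint arm with a two-finger parallel gripper is mounted at the origin on a cart in front of the work surface, level with it; the furniture and walls round the work are solid. World frame = base frame: x ahead of the robot, y to its left, z up, the work surface at z = 0. Lengths are in m, angles in rad, forces in N, time in s.
With the tool pointing down it reaches from about 0.25 to 0.725 m from the base axis. Payload 4 kg.
Tool frame: the origin (TCP) lies midway between the tips of the shut fingers; the grasp point (between the pads) lies 19 mm behind it; z points along the fingers, y is the line along which they close (so a half turn about z gives the same grasp; the last joint's range is limited). The gripper opens to 85 mm and grips with 20 to 120 N. Pads are 22 mm wide; open, the fingers measure 114 mm over their backs; the gripper's body (76 mm by 85 mm) begins 54 mm behind the grasp point. The pads swing forward as they close: fully open they stand 13 mm farther back than shut.
Start: joints at [1.279, 0.241, 0.005, 1.335, 0, 1.571], TCP at [0.144, 0.479, 0.196] pointing down, gripper open.
Joint ranges: [-2.72, 2.72], [-1.05, 1.87], [-1.09, 1.28], [-1.99, 2.15], [-1.42, 1.44], [-3.14, 3.14]. Speed limits (rad/s): [2.79, 2.79, 3.14, 3.14, 3.14, 3.14].

### API

Orientations are given as a unit quaternion [x, y, z, w].
In Python, from workcell import get_obs, camera, job_done, silhouettes gives the robot as it stands. The module is installed in compiled form; this text tells all that it offers.
- The arm moves only by the tool drive_tool, never from a script. Its argument "increments" is a list of rows, each a list of 3 entries, a list of its own where there are three numbers: the shift along the world's x, y, z in mm, then the turn, a rotation vector about the world's x, y, z in degrees, then the opening, from 0 (shut) to 1 (fully open). A call has 1 to 8 rows; each row shifts and turns the commanded pose from where the row before left it; what a row does not reach is not made up. A row lasts 1/12 s, in which the tool goes at most 41.7 mm and 7.16 degrees, less where a joint would pass 70% of its speed; a pose out of reach is approached as far as the arm can. A call is refused whole if a number of a shift passes 41.7 or a number of a turn 7.16, either way. A call with a gripper value outside its range is refused whole. The fingers move at their own pace and stop on an object; the grip force is fixed at half the most. Time passes only in rows, so rows that do not move let the fingers close. It gives the time, the measured TCP pose, the force, the opening and the grip force at its end, in the units of the state.
- get_obs(): the state, without advancing time (a new reading comes with each control period).
- camera(name): name is "side" or "top" or "wrist"; returns a dict with "image" (384x512x3 uint8, red, green, blue), "K" (3x3 intrinsics, pixels), "k1" (the pictures are not rectified: a ray, as slopes to the right and down, at radius r is drawn at 1 + k1 r^2 times it, then the intrinsics apply), "view" (4x4, takes a point from world to camera coordinates). Camera axes: x right, y down, z forward; pixel columns grow to the right and rows downward; lengths in m; the calibration is good to about 2 mm. A picture is of the moment at which its call begins. There is no depth.
- job_done(): hands the job in; it is judged then, once.
Trained networks look in a picture, given as the dict that the camera call returned (one of the last four; its "shot" number tells which), for a name from the list of things; names that differ only in an ending like _2 or _b are one class to them, and where a whole thing is asked for, a point or a joint stands for the part that bears it (a point fixed in the world has none). Each returns a list of dicts, best first, with "conf" (0 to 1); they miss things now and then, are a little off and sometimes report something else, mostly with a low value. They report only what shows in the picture. A call takes as long as a camera call. They do not tell look-alikes from the thing itself.
- silhouettes(query, picture): "region" (384x512 bool, what is visible of it) and "bbox" ([left, top, right, bottom] in pixels, round what is visible of it).
The state is a dict: "clock": time; "joint_pos": joint angles; "joint_vel": joint speeds; "tau": joint torques, N m; "eef_pos": TCP position; "tool_rot": TCP orientation; "ft_force": force on the tool from outside, world axes, zero at the start; "ft_torque": the same for the moment, N m; "grip_width": finger opening in m; "grasp_force": force on a finger pad.
Only numpy, scipy, OpenCV 4.12 (cv2) and the standard library are available. Lean on these libraries where they do the work, as an engineer would, in place of code of your own. Each camera call takes 0.05 s, during which the arm holds its last target. There are 200 camera calls.

### The job

The fruit press needs a new nut, so find out which gauge comb fits the thread of the spindle in the middle lane of the rest: press the combs gently into that thread one by one, between the upright cheeks, and put back into the rack those that ride on the crests. Leave the comb that seats fully down to the core standing in the thread, centred and released, with the other two upright in the rack's slots. Press no harder than a light push (less than 25 N on any spindle) and do not disturb the mug, the glass and the salt mill.

Things in the scene. Friction and masses are not known exactly. Their poses are not given: they have to be found in the camera images.
- comb_1: gauge comb: upright bare aluminium plate 8 mm thick (y), 144 long (x), teeth on its lower edge, gripping tab 34 long in the middle of its top. Origin: mid-comb at the tooth tips, z up. Teeth z 0 to 6 mm, x -38 to 38; plate z 6 to 34; tab z 34 to 66. 55 to 100 g. Starts in any rack slot. The three combs look alike but for the teeth: 9, 10.5 and 12 mm apart, which is which not told.
- comb_2: gauge comb, as comb_1 but for the spacing of its teeth (9, 10.5 or 12 mm, not told which); same frame and sizes. Starts in any rack slot.
- comb_3: gauge comb, as comb_1 but for the spacing of its teeth (9, 10.5 or 12 mm, not told which); same frame and sizes. Starts in any rack slot.
- spindle_p: steel spindle along x in two dark wooden bearing blocks, in any lane of the rest. Origin: on the rest's board, midway between the blocks, z up. Axis z 22 mm; crests 32 mm thick (top z 38), core 23 mm (top z 33.5), thread x -46 to 46. Crests 9, 10.5 or 12 mm apart, each spindle another, not told which. A fitting comb seats on the core (comb origin z 33.5); a wrong one stays 3 to 5 mm higher.
- spindle_q: threaded spindle as spindle_p but for the spacing of its crests. Where the crests of any spindle lie along x is not told: each starts up to 4 mm off along x and slides up to 8.5 mm either way in its blocks under about 1 N, so a fitting comb that lands on flanks draws it into mesh, but one that lands crest on crest (flats 1.5 mm wide) rides high until moved a few mm along.
- spindle_r: threaded spindle as spindle_p but for the spacing of its crests; same frame and sizes.
- spindle_rest: fixed board 160 x 150 x 12 mm, underside at world z -6 mm: three lanes along its x at y -46, 0, 46 mm, a spindle in each. Only the middle lane has guides: at x -66 and 66 mm a pair of grey cheeks 12 mm apart, 12 long, up to z 80 mm, flared to about 19 mm wide at z 89; a comb's ends slide down between them and stay upright. Origin: centre of the underside, z up.
- rest_mid (a point): middle of the middle lane, on top of the rest's board (12 mm above the rest's origin); axes as the rest's.
- comb_rack: fixed board 160 x 170 x 12 mm on the hob, underside at world z 0: three slots along its x at y -60, 0, 60 mm, a comb in each. A slot is two pairs of grey cheeks 12 mm apart at x -62 and 62 mm, mouths flared, top z 65 mm, with ledges at z 30 mm under the comb's plate, teeth free; a stowed comb's origin is at z 24, its x along the rack's. Origin: centre of the underside, z up.
- mug: green and white mug, 86 x 120 x 88 mm, a bystander. Origin: underside.
- glass: drinking glass, 81 mm wide, 91 mm high, a bystander. Origin: centre of the underside.
- mill: small glass salt mill, 44 mm wide, 90 mm high, a bystander. Origin: centre of the underside.
Not all that is in view belongs to the job. What is shaped like the comb_1 but black or orange is not meant. Leave any green or purple look-alike of the comb_3 alone.

How it is judged:
At the end, for the whole second after the job is handed in: Fitting comb in the middle spindle's thread, released, at rest: tips within 2 mm of the core, within 15 mm of the middle along and 6 mm across, 0.06 rad along it, upright within 0.25 rad. Other two in rack slots: on the ledges within 4 mm, 20 mm of the slot's middle, upright within 0.25 rad (((z of comb_1 in the frame of rest_mid between 0.03 and 0.0355 m and x of comb_1 in the frame of rest_mid between -0.015 and 0.015 m and y of comb_1 in the frame of rest_mid between -0.006 and 0.006 m and angle between each of comb_1, comb_2, comb_3's own z axis and vertical below 0.25 rad and angle between the x axis of comb_1 and the x axis of rest_mid, either way round below 0.06 rad and linear speed of comb_1 below 0.02 m/s and x of comb_2 in the frame of comb_rack between -0.02 and 0.02 m and y of comb_2 in the frame of comb_rack between -0.068 and 0.068 m and z of comb_2 in the frame of comb_rack between 0.02 and 0.028 m and x of comb_3 in the frame of comb_rack between -0.02 and 0.02 m and y of comb_3 in the frame of comb_rack between -0.068 and 0.068 m and z of comb_3 in the frame of comb_rack between 0.02 and 0.028 m) or (z of comb_2 in the frame of rest_mid between 0.03 and 0.0355 m and x of comb_2 in the frame of rest_mid between -0.015 and 0.015 m and y of comb_2 in the frame of rest_mid between -0.006 and 0.006 m and angle between each of comb_2, comb_1, comb_3's own z axis and vertical below 0.25 rad and angle between the x axis of comb_2 and the x axis of rest_mid, either way round below 0.06 rad and linear speed of comb_2 below 0.02 m/s and x of comb_1 in the frame of comb_rack between -0.02 and 0.02 m and y of comb_1 in the frame of comb_rack between -0.068 and 0.068 m and z of comb_1 in the frame of comb_rack between 0.02 and 0.028 m and x of comb_3 in the frame of comb_rack between -0.02 and 0.02 m and y of comb_3 in the frame of comb_rack between -0.068 and 0.068 m and z of comb_3 in the frame of comb_rack between 0.02 and 0.028 m) or (z of comb_3 in the frame of rest_mid between 0.03 and 0.0355 m and x of comb_3 in the frame of rest_mid between -0.015 and 0.015 m and y of comb_3 in the frame of rest_mid between -0.006 and 0.006 m and angle between each of comb_3, comb_1, comb_2's own z axis and vertical below 0.25 rad and angle between the x axis of comb_3 and the x axis of rest_mid, either way round below 0.06 rad and linear speed of comb_3 below 0.02 m/s and x of comb_1 in the frame of comb_rack between -0.02 and 0.02 m and y of comb_1 in the frame of comb_rack between -0.068 and 0.068 m and z of comb_1 in the frame of comb_rack between 0.02 and 0.028 m and x of comb_2 in the frame of comb_rack between -0.02 and 0.02 m and y of comb_2 in the frame of comb_rack between -0.068 and 0.068 m and z of comb_2 in the frame of comb_rack between 0.02 and 0.028 m))); the robot touches nothing.
It fails at once if a spindle is pressed with 25 N or more (contact force between any of spindle_p, spindle_q, spindle_r and anything else above 25 N).
It fails at once if mug, glass or mill moved by more than 20 mm (distance of any of mug, glass, mill from where it was at the start of the episode above 0.02 m).
It also fails if it takes over 72 s, if anything falls off the work surface, if the arm or the gripper's body presses on something with over 40 N, if the wrist force passes 120 N, or if a joint passes its speed limit or range.

## Working session

There is one attempt and no reset: what is moved stays moved. The work goes in short steps, Python scripts to look and compute and a tool call to move; the robot and the scene stay as the last step left them, time stands still between calls to the robot, and variables do not carry over. Pictures are saved under pics/ and viewed, at most 10 in all, crops included, and the job is handed in when it is done.

Besides the shell and the picture viewer there is one more tool, called after "Call:" in YAML: its name, and indented under it one key for each argument. drive_tool: Moves the arm, as the interface text tells. Its arguments: {"type":"object","properties":{"increments":{"type":"array"}},"required":["increments"]}

```bash
mkdir -p pics
cat > h.py <<'E'
import numpy as np, cv2
from workcell import *
def ray(c,uv):
    K=c["K"];V=np.array(c["view"]);d=np.array([(uv[0]-K[0][2])/K[0][0],(uv[1]-K[1][2])/K[1][1]])
    u=d.copy()
    for _ in range(20): u=d/(1+c["k1"]*(u@u))
    R=V[:3,:3];return -R.T@V[:3,3], R.T@np.array([u[0],u[1],1])
def at_z(c,uv,z):
    o,r=ray(c,uv);return o+r*(z-o[2])/r[2]
def proj(c,p):
    K=c["K"];V=np.array(c["view"]);q=V[:3,:3]@np.array(p)+V[:3,3];s=q[:2]/q[2];s=s*(1+c["k1"]*(s@s))
    return np.array([s[0]*K[0][0]+K[0][2],s[1]*K[1][1]+K[1][2]])
def save(n,im,s=1):
    im=cv2.resize(im,None,fx=s,fy=s,interpolation=cv2.INTER_CUBIC);cv2.imwrite("pics/"+n,im[:,:,::-1])
E
python3 - <<'E'
from h import *
t=camera("top");s=camera("side")
save("a.png",np.vstack([t["image"],s["image"]])[:, :],0.78)
for n,c in(("top",t),("side",s)):
    print(n,-np.array(c["view"])[:3,:3].T@np.array(c["view"])[:3,3],c["K"][0][0],c["k1"])
    for q in("comb_1","spindle_p","spindle_rest","comb_rack","mug","glass","mill"):
        print(q,[(round(float(d["conf"]),2),[int(x) for x in d["bbox"]]) for d in silhouettes(q,c)][:6])
E
```

```text
top [ 0.42977369 -0.0249885   1.44559988] 456.63083751524783 0.02748998193462077
comb_1 [(0.8, [119, 192, 154, 228]), (0.79, [173, 195, 181, 240]), (0.64, [214, 197, 215, 240]), (0.6, [118, 125, 140, 161]), (0.49, [224, 142, 260, 150]), (0.47, [176, 131, 199, 169])]
spindle_p [(0.77, [336, 201, 357, 254]), (0.69, [325, 209, 342, 256]), (0.61, [310, 211, 327, 266])]
spindle_rest []
comb_rack [(0.88, [168, 191, 226, 241])]
mug [(0.68, [384, 170, 416, 195])]
glass [(0.56, [383, 173, 416, 193])]
mill []
side [0.22476636 0.78259317 0.6547018 ] 356.26607163551404 -0.06449094482041216
comb_1 [(0.94, [214, 243, 271, 270]), (0.85, [205, 257, 261, 291]), (0.84, [130, 231, 189, 260]), (0.65, [180, 195, 204, 227]), (0.64, [90, 271, 120, 319]), (0.63, [181, 292, 210, 351])]
spindle_p [(0.9, [280, 187, 335, 201]), (0.72, [282, 175, 333, 187]), (0.5, [287, 169, 322, 176]), (0.19, [218, 244, 272, 269])]
spindle_rest [(0.92, [278, 164, 330, 206])]
comb_rack [(0.58, [195, 225, 285, 304])]
mug [(0.72, [206, 160, 239, 193]), (0.39, [232, 226, 270, 251])]
glass [(0.6, [272, 129, 289, 159])]
mill [(0.75, [243, 153, 254, 181]), (0.51, [274, 165, 329, 204])]
```

View pics/a.png

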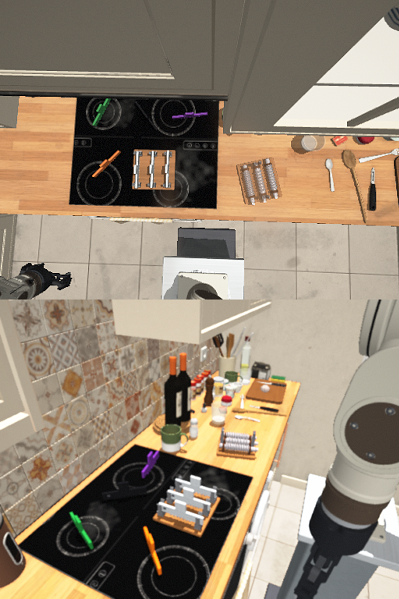

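Run:
```python
from h import *
t=camera("top");s=camera("side")
a=t["image"][180:255,160:235];b=t["image"][193:268,296:371];c=s["image"][220:310,185:290];d=s["image"][155:215,265:345]
f=lambda i:cv2.resize(i,(390,295) ,interpolation=cv2.INTER_CUBIC)
save("b.png",np.vstack([np.hstack([f(a),f(b)]),np.hstack([f(c),f(d)])]))
for uv in [(168,191),(226,191),(226,241),(168,241)]: print(at_z(t,uv,0.012).round(3))
for x in silhouettes("comb_rack",t)[:1]: print(x["bbox"],cv2.minAreaRect(np.argwhere(x["region"])[:,::-1].astype(np.float32)))
for x in silhouettes("spindle_p",t)[:3]:
  m=x["region"]; r=cv2.minAreaRect(np.argwhere(m)[:,::-1].astype(np.float32)); print(x["conf"],r,at_z(t,r[0],0.03).round(3))
for q in("mug","glass"):
  for x in silhouettes(q,t)[:1]: print(q,at_z(t,((x["bbox"][0]+x["bbox"][2])/2,(x["bbox"][1]+x["bbox"][3])/2),.08).round(3))
o=get_obs();print(o["clock"],o["eef_pos"],o["tool_rot"],o["ft_force"],o["grip_width"])
```

```text
[0.572 0.305 0.012]
[0.577 0.12  0.012]
[0.42  0.115 0.012]
[0.415 0.297 0.012]
[169.9, 193.4, 224.1, 244.0] ((197.16970825195312, 217.39906311035156), (53.91464614868164, 50.76457595825195), 1.7357046604156494)
0.88 ((318.67242431640625, 236.56900024414062), (48.463966369628906, 7.673890590667725), 78.11134338378906) [ 0.442 -0.171  0.03 ]
0.59 ((333.3390197753906, 234.24874877929688), (51.1949462890625, 8.66053581237793), 77.90524291992188) [ 0.45  -0.216  0.03 ]
0.56 ((347.38238525390625, 229.02943420410156), (49.71980285644531, 8.973817825317383), 75.96376037597656) [ 0.467 -0.259  0.03 ]
glass [0.488 0.139 0.08 ]
1.1 [0.14383468 0.47886823 0.19583096] [1.45379103e-01 9.89376023e-01 1.82813620e-05 1.98698358e-05] [0.04421429 0.50332206 0.24814848] 0.08525044836481105
```

View pics/b.png

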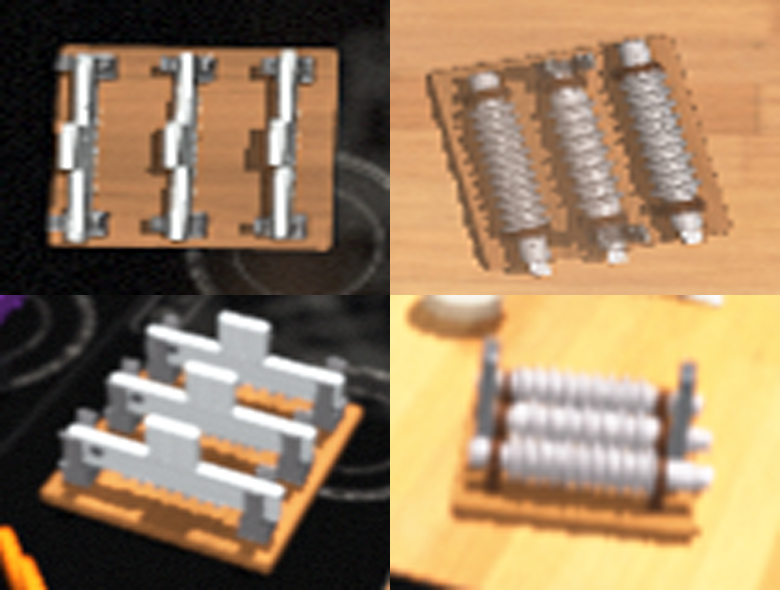

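Run:
```python
from h import *
t=camera("top");s=camera("side");w=camera("wrist")
def rect(m): return cv2.minAreaRect(np.argwhere(m)[:,::-1].astype(np.float32))
m=silhouettes("comb_rack",t)[0]["region"];r=rect(m);b=np.array([at_z(t,p,.012) for p in cv2.boxPoints(r)])
print("rack",b.round(4).tolist(),b.mean(0))
for x in silhouettes("spindle_p",t)[:3]+silhouettes("spindle_rest",t)[:1]:
  r=rect(x["region"]);b=np.array([at_z(t,p,.035) for p in cv2.boxPoints(r)]);e=b[1]-b[0];f=b[2]-b[1];e=e if np.linalg.norm(e)>np.linalg.norm(f) else f
  print(x["conf"],b.mean(0).round(4),np.linalg.norm(e),np.degrees(np.arctan2(e[1],e[0])))
for x in silhouettes("comb_1",t):
  r=rect(x["region"]);b=np.array([at_z(t,p,.06) for p in cv2.boxPoints(r)]);print("comb",x["conf"],b.mean(0).round(4),np.array(r[1]))
V=np.array(w["view"]);o=get_obs();c=-V[:3,:3].T@V[:3,3];print("wristcam",c-o["eef_pos"],V[:3,:3].round(3).tolist(),w["K"][0][0],w["k1"])
```

```text
rack [[0.4092, 0.2917, 0.012], [0.5713, 0.295, 0.012], [0.5703, 0.1236, 0.012], [0.4087, 0.1226, 0.012]] [0.48986862 0.20822808 0.012     ]
0.78 [ 0.4399 -0.1719  0.035 ] 0.15233592432448204 -168.056877297452
0.69 [ 0.4476 -0.2165  0.035 ] 0.1427708535044897 -167.3021223788311
0.62 [ 0.4673 -0.258   0.035 ] 0.15670159295245986 -167.72930833036588
0.87 [ 0.4577 -0.2108  0.035 ] 0.15948801687283448 -167.79099459227064
comb 0.78 [0.4902 0.2087 0.06  ] [44.  5.]
comb 0.7 [0.5102 0.386  0.06  ] [ 6.66975403 43.80558777]
comb 0.68 [0.7085 0.0682 0.06  ] [ 6.40502977 42.40571213]
comb 0.65 [0.4933 0.1493 0.06  ] [45.  4.]
comb 0.51 [0.4871 0.2681 0.06  ] [45.  6.]
comb 0.48 [0.7152 0.4234 0.06  ] [10.28591251 39.80200958]
wristcam [-0.06658439  0.02044164  0.17827288] [[0.288, 0.958, 0.001], [0.921, -0.278, 0.272], [0.26, -0.078, -0.962]] 290.8772396027921 -0.057933493284377954
```

Call:
drive_tool:
  increments:
    - [[28,-22,-2],[0,0,1.5],0.4]
    - [[28,-22,-2],[0,0,1.5],0.4]
    - [[28,-22,-2],[0,0,1.5],0.4]
    - [[28,-22,-2],[0,0,1.5],0.4]
    - [[28,-22,-2],[0,0,1.5],0.4]
    - [[28,-22,-2],[0,0,1.5],0.4]

```text
clock: 1.95
eef_pos: [0.3129, 0.3458, 0.1839]
tool_rot: [0.066, 0.998, 0.0, 0.0]
ft_force: [0.8, 0.2, 0.1]
grip_width: 0.0344
grasp_force: 0.0
```

Call:
drive_tool:
  increments:
    - [[28,-22,-2],[0,0,1.5],0.4]
    - [[28,-22,-2],[0,0,1.5],0.4]
    - [[28,-22,-2],[0,0,1.5],0.4]
    - [[28,-22,-2],[0,0,1.5],0.4]
    - [[28,-22,-2],[0,0,1.5],0.4]
    - [[28,-27,-2],[0,0,1.5],0.4]
    - [[0,0,0],[0,0,0],0.4]
    - [[0,0,0],[0,0,0],0.4]

```text
clock: 2.62
eef_pos: [0.4809, 0.2082, 0.1713]
tool_rot: [-0.009, 1.0, -0.0, -0.0]
ft_force: [0.6, 1.2, 0.2]
grip_width: 0.0342
grasp_force: 0.0
```

Run:
```python
from h import *
w=camera("wrist");s=camera("side");np.savez("rack.npz",w=w["image"],s=s["image"])
import pickle;pickle.dump((w,s),open("rack.pkl","wb"))
o=get_obs();print(o["clock"],o["eef_pos"],o["tool_rot"],o["grip_width"],o["ft_force"])
for x in silhouettes("comb_1",w)[:6]:
  r=cv2.minAreaRect(np.argwhere(x["region"])[:,::-1].astype(np.float32));print(x["conf"],x["bbox"],r)
a=cv2.resize(s["image"][215:315,180:295],(690,600),interpolation=cv2.INTER_CUBIC)
save("c.png",w["image"],1.5)
```

```text
2.7167 [0.47934297 0.20997787 0.17164732] [-1.09637624e-02  9.99939795e-01  7.19594555e-05 -4.42846246e-04] 0.03444496967830134 [-0.18210469 -0.11342078 -0.20718706]
0.91 [128.0, 329.9, 157.4, 363.4] ((143.75436401367188, 348.3211669921875), (11.753483772277832, 44.01795196533203), 41.4964714050293)
0.9 [357.9, 155.1, 463.7, 242.8] ((414.99627685546875, 202.22067260742188), (37.73027801513672, 126.34721374511719), 48.990909576416016)
0.83 [244.9, 119.8, 256.5, 254.3] ((250.1666259765625, 184.50271606445312), (8.429780006408691, 135.0471954345703), 0.9315565824508667)
0.73 [184.0, 121.2, 201.5, 237.2] ((190.60540771484375, 178.53244018554688), (117.20087432861328, 19.552852630615234), 88.66777801513672)
0.69 [238.2, 290.4, 270.6, 327.1] ((253.0, 311.0), (39.59797668457031, 14.142135620117188), 45.0)
0.67 [297.7, 113.6, 319.9, 240.0] ((309.3705749511719, 176.31219482421875), (20.02042007446289, 122.25994110107422), 4.085616588592529)
```

View pics/c.png

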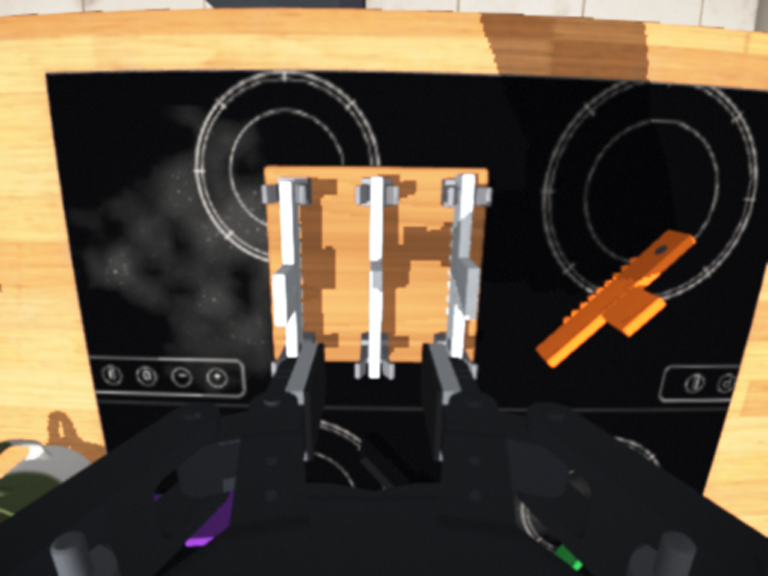

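```bash
cat > rack.py <<'E'
from h import *
import pickle
w,s=pickle.load(open("rack.pkl","rb"))
for n,ps,z in [("L plate",[(288,178),(292,352)],.058),("M plate",[(376,178),(374,378)],.058),("R plate",[(468,176),(457,355)],.058),
 ("L tab",[(281,268),(280,324)],.09),("M tab",[(376,270),(375,328)],.09),("R tab",[(473,262),(471,316)],.09),("board",[(265,167),(488,169),(477,361),(272,363)],.012)]:
    print(n,[at_z(w,(p[0]/1.5,p[1]/1.5),z).round(4)[:2].tolist() for p in ps])
E
python3 rack.py
python3 - <<'E'
from h import *
import pickle
w,s=pickle.load(open("rack.pkl","rb"))
yaw=0.02;out=[]
for k in (1,0,-1):
    c=np.array([.490,.208])+ .06*k*np.array([-np.sin(yaw),np.cos(yaw)])+.004*np.array([0,1])
    xs=np.linspace(-.08,.08,780);zs=np.linspace(.062,.012,190)
    M=np.array([[proj(s,(c[0]+x*np.cos(yaw),c[1]+x*np.sin(yaw),z)) for x in xs] for z in zs]).astype(np.float32)
    out.append(cv2.remap(s["image"],M[:,:,0],M[:,:,1],cv2.INTER_CUBIC))
cv2.imwrite("pics/d.png",np.vstack(out)[:,:,::-1])
E
```

```text
L plate [[0.4198, 0.1529], [0.5426, 0.1516]]
M plate [[0.4189, 0.2102], [0.5623, 0.2115]]
R plate [[0.4164, 0.2701], [0.5429, 0.2716]]
L tab [[0.4726, 0.1529], [0.509, 0.1508]]
M tab [[0.4729, 0.211], [0.5106, 0.2111]]
R tab [[0.4668, 0.2701], [0.5016, 0.2716]]
board [[0.4132, 0.1271], [0.4117, 0.2947], [0.5689, 0.2992], [0.5737, 0.1253]]
```

View pics/d.png

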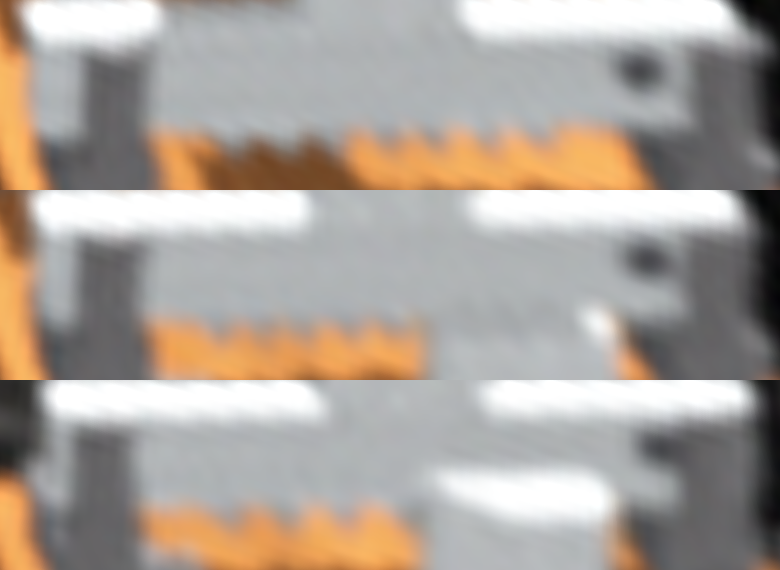

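Call:
drive_tool:
  increments:
    - [[6,-29,0],[0,0,-0.7],0.4]
    - [[6,-29,-5],[0,0,0],0.4]
    - [[0,0,-30],[0,0,0],0.4]
    - [[0,0,-30],[0,0,0],0.4]
    - [[0,0,-30],[0,0,0],0.4]
    - [[0,0,-16],[0,0,0],0.4]
    - [[0,0,0],[0,0,0],0.4]
    - [[0,0,0],[0,0,0],0.4]

```text
clock: 3.43
eef_pos: [0.4905, 0.1528, 0.0605]
tool_rot: [-0.006, 1.0, -0.0, -0.001]
ft_force: [0.8, -0.4, 1.0]
grip_width: 0.0338
grasp_force: 0.0
```

Call:
drive_tool:
  increments:
    - [[0,0,0],[0,0,0],0]
    - [[0,0,0],[0,0,0],0]
    - [[0,0,0],[0,0,0],0]
    - [[0,0,0],[0,0,0],0]
    - [[0,0,0],[0,0,0],0]

```text
clock: 3.85
eef_pos: [0.4924, 0.1521, 0.0616]
tool_rot: [-0.005, 1.0, 0.0, 0.001]
ft_force: [-0.9, 0.1, -0.4]
grip_width: -0.0001
grasp_force: 0.0
```

Run:
```python
from h import *
w=camera("wrist");s=camera("side");t=camera("top")
a=cv2.resize(w["image"],(512,384));b=cv2.resize(s["image"][195:315,170:300],(416,384),interpolation=cv2.INTER_CUBIC)
save("e.png",np.hstack([a,b]),0.86)
o=get_obs();print(o["clock"],o["eef_pos"],o["tool_rot"],o["grip_width"],o["grasp_force"])
for q in(.0605,.0785): print(proj(s,o["eef_pos"]+[0,0,q-.0605]),proj(w,o["eef_pos"]+[0,0,q-.0605]))
```

```text
4.0 [0.49199076 0.15184989 0.06106995] [-4.99860271e-03  9.99987483e-01  5.72103365e-05  2.09102434e-04] -0.00011273019565376131 0.0
[250.3530842 236.7169289] [246.8925216  219.46774941]
[250.49961782 231.2573833 ] [246.78036721 230.39555701]
```

View pics/e.png

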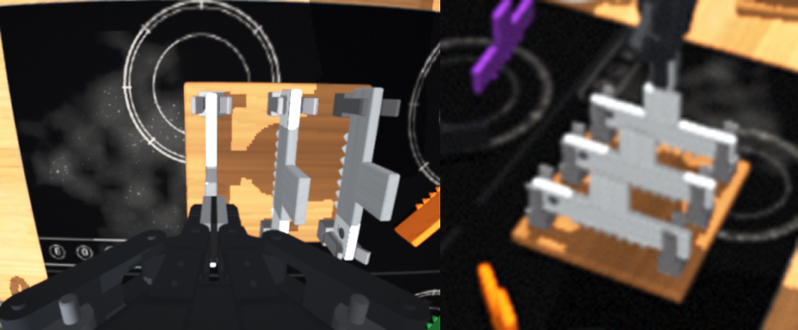

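Run:
```python
from h import *
w=camera("wrist");s=camera("side")
a=cv2.resize(w["image"][90:290,190:310],(480,600),interpolation=cv2.INTER_CUBIC);b=cv2.resize(s["image"][200:260,220:280],(300,600) if 0 else (320,320),interpolation=cv2.INTER_CUBIC)
im=np.zeros((600,800,3),np.uint8);im[:,:480]=a;im[:320,480:]=b
for x in(.42,.455,.474,.491,.508): 
  for z,c in((.058,(255,0,0)),(.09,(0,255,0))):
    p=proj(w,(x,.152,z));cv2.circle(im,tuple(int(v) for v in ((p-[190,90])*[4,3])),3,c,-1)
    p=proj(s,(x,.152,z));q=(p-[220,200])*320/60
    if 0<q[0]<320: cv2.circle(im,(int(q[0])+480,int(q[1])),3,c,-1)
save("f.png",im)
```

```text
(no output)
```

View pics/f.png

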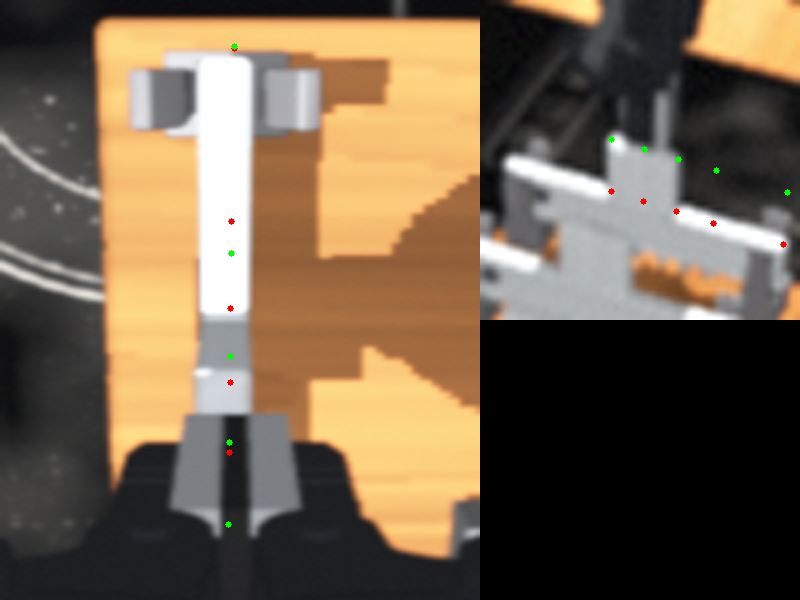

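Call:
drive_tool:
  increments:
    - [[0,0,15],[0,0,0],0]
    - [[0,0,20],[0,0,0],0]
    - [[0,0,20],[0,0,0],0]
    - [[0,0,0],[0,0,0],0]

```text
clock: 4.43
eef_pos: [0.4946, 0.1527, 0.1197]
tool_rot: [-0.005, 1.0, 0.001, 0.003]
ft_force: [0.4, 0.9, 0.0]
grip_width: 0.0001
grasp_force: 0.0
```

Run:
```python
from h import *
w=camera("wrist");s=camera("side")
o=get_obs();print(o["eef_pos"],o["grip_width"],o["grasp_force"])
a=cv2.resize(w["image"][90:290,190:310],(480,600),interpolation=cv2.INTER_CUBIC);b=cv2.resize(s["image"][190:260,220:290],(320,320),interpolation=cv2.INTER_CUBIC)
im=np.zeros((600,800,3),np.uint8);im[:,:480]=a;im[:320,480:]=b
e=o["eef_pos"]
for d,c in((0,(255,0,0)),(.019,(0,255,0))):
    p=proj(w,e+[0,0,d]);cv2.circle(im,tuple(int(v) for v in ((p-[190,90])*[4,3])),3,c,-1)
    p=proj(s,e+[0,0,d]);q=(p-[220,190])*320/70;cv2.circle(im,(int(q[0])+480,int(q[1])),3,c,-1)
save("g.png",im)
```

```text
[0.49255033 0.15200784 0.11643095] 0.000136901991782709 0.0
```

View pics/g.png

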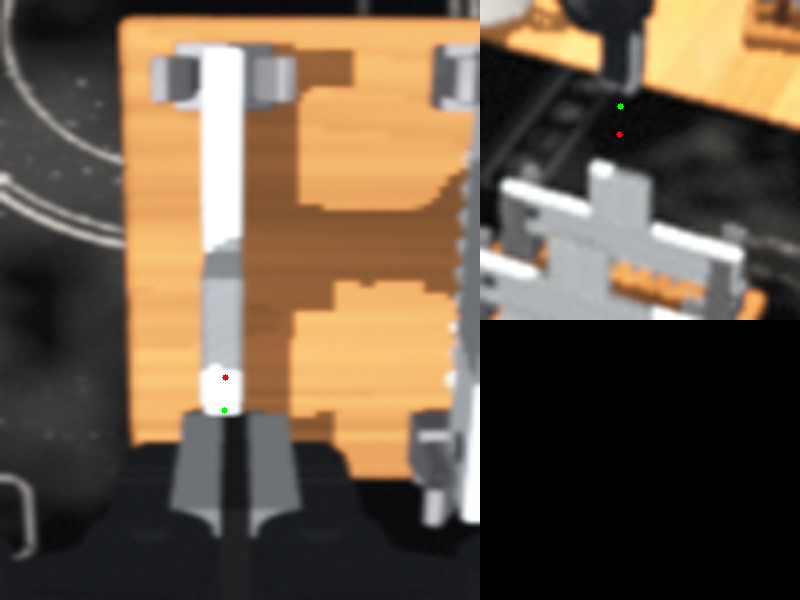

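Call:
drive_tool:
  increments:
    - [[-3,-1.5,0],[0,0,0],0.4]
    - [[0,0,0],[0,0,0],0.4]
    - [[0,0,0],[0,0,0],0.4]
    - [[0,0,0],[0,0,0],0.4]

```text
clock: 4.87
eef_pos: [0.4882, 0.1501, 0.115]
tool_rot: [-0.005, 1.0, -0.0, -0.001]
ft_force: [0.4, 1.2, -0.0]
grip_width: 0.0338
grasp_force: 0.0
```

Call:
drive_tool:
  increments:
    - [[0,0,-25],[0,0,0],0.4]
    - [[0,0,-25],[0,0,0],0.4]
    - [[0,0,-20],[0,0,0],0.4]
    - [[0,0,-10],[0,0,0],0.4]
    - [[0,0,0],[0,0,0],0.4]
    - [[0,0,0],[0,0,0],0.4]

```text
clock: 5.37
eef_pos: [0.4886, 0.1503, 0.0356]
tool_rot: [-0.005, 1.0, -0.0, -0.001]
ft_force: [0.2, 0.1, 0.7]
grip_width: 0.0338
grasp_force: 0.0
```

Call:
drive_tool:
  increments:
    - [[0,0,0],[0,0,0],0]
    - [[0,0,0],[0,0,0],0]
    - [[0,0,0],[0,0,0],0]
    - [[0,0,0],[0,0,0],0]
    - [[0,0,0],[0,0,0],0]

```text
clock: 5.78
eef_pos: [0.4903, 0.1507, 0.0374]
tool_rot: [-0.005, 1.0, 0.0, 0.002]
ft_force: [0.7, -1.2, 5.8]
grip_width: 0.0064
grasp_force: 60.8
```

Call:
drive_tool:
  increments:
    - [[0,0,12],[0,0,0],0]
    - [[0,0,22],[0,0,0],0]
    - [[0,0,30],[0,0,0],0]
    - [[0,0,30],[0,0,0],0]
    - [[0,0,15],[0,0,0],0]

```text
clock: 6.2
eef_pos: [0.4903, 0.1509, 0.1484]
tool_rot: [-0.005, 1.0, 0.001, 0.002]
ft_force: [0.6, -0.1, -1.0]
grip_width: 0.0065
grasp_force: 59.9
```

Call:
drive_tool:
  increments:
    - [[-4,-30,0],[0,0,1.2],0]
    - [[-4,-37,0],[0,0,1.2],0]
    - [[-4,-37,0],[0,0,1.2],0]
    - [[-4,-37,0],[0,0,1.2],0]
    - [[-4,-37,0],[0,0,1.2],0]
    - [[-4,-37,0],[0,0,1.2],0]
    - [[-4,-37,0],[0,0,1.2],0]
    - [[-4,-37,0],[0,0,1.2],0]

```text
clock: 6.87
eef_pos: [0.4561, -0.1402, 0.1449]
tool_rot: [-0.089, 0.996, 0.0, 0.0]
ft_force: [0.8, 0.8, -2.0]
grip_width: 0.0062
grasp_force: 59.9
```

Call:
drive_tool:
  increments:
    - [[-4,-37,0],[0,0,1.2],0]
    - [[-4,-37,0],[0,0,1.2],0]
    - [[0,0,0],[0,0,0],0]
    - [[0,0,0],[0,0,0],0]

```text
clock: 7.2
eef_pos: [0.4481, -0.2143, 0.1446]
tool_rot: [-0.107, 0.994, 0.0, -0.0]
ft_force: [-0.3, 0.7, -0.8]
grip_width: 0.0063
grasp_force: 59.9
```

Run:
```python
from h import *
import pickle
w=camera("wrist");s=camera("side");t=camera("top");o=get_obs();pickle.dump((w,s,t,o),open("rest.pkl","wb"))
print(o["clock"],o["eef_pos"],o["tool_rot"],o["ft_force"],o["grip_width"])
a=cv2.resize(w["image"][60:340,90:440],(500,400),interpolation=cv2.INTER_CUBIC);b=cv2.resize(s["image"][130:220,255:345],(300,300),interpolation=cv2.INTER_CUBIC)
im=np.zeros((400,800,3),np.uint8);im[:,:500]=a;im[:300,500:]=b
save("i.png",im)
```

```text
7.35 [ 0.44865722 -0.21157943  0.1446242 ] [-1.10057487e-01  9.93925113e-01  3.87521663e-04 -2.62002923e-04] [-0.75753218  0.55389864 -0.77692543] 0.006578487861636595
```

View pics/i.png

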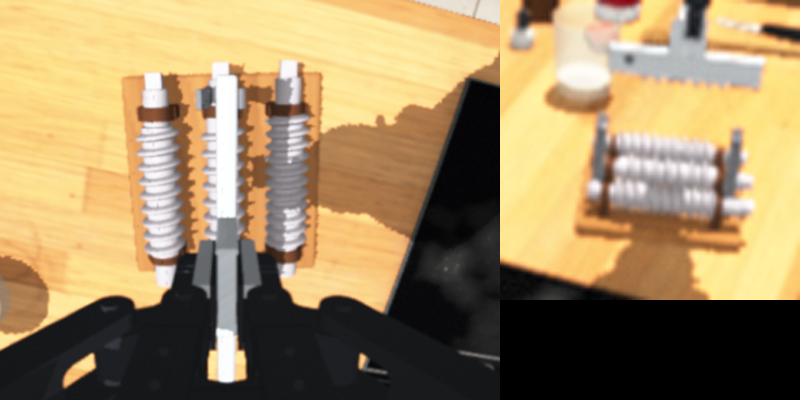

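```bash
cat > rest.py <<'E'
from h import *
import pickle
w,s,t,o=pickle.load(open("rest.pkl","rb"))
P=np.array([at_z(w,(x*.7+90,y*.7+60),.006)[:2] for x,y in [(124,77),(322,72),(313,265),(137,272)]]);print("board",P.round(4).tolist(),P.mean(0))
def score(C,yaw,lat,z,img=w):
    ex=np.array([np.cos(yaw),np.sin(yaw)]);ey=np.array([-ex[1],ex[0]])
    xs=np.linspace(-.042,.036,313)
    M=np.array([proj(img,(*(C+x*ex+lat*ey),z)) for x in xs]).astype(np.float32)[None]
    hsv=cv2.cvtColor(cv2.remap(img["image"],M[...,0],M[...,1],cv2.INTER_CUBIC),cv2.COLOR_RGB2HSV).astype(float)
    v=hsv[0,:,1];v=v-np.polyval(np.polyfit(xs,v,2),xs);v*=np.hanning(len(v))
    per=np.arange(.0075,.0140,.00025)
    return per,np.array([abs((v*np.exp(-2j*np.pi*xs/p)).sum()) for p in per])/len(v)
for lane in(-.046,0,.046):
    acc=0
    for d in(-.0145,-.0135,-.0125,.0125,.0135,.0145):
        p,f=score(np.array([.450,-.2155]),np.radians(12.3),lane+d,.028);acc=acc+f**2
    print(lane,[(round(p[i]*1e3,2),int(acc[i])) for i in range(0,len(p),2)],"best",p[acc.argmax()])
# spindle outline fits in wrist picture
for x in silhouettes("spindle_p",w)[:4]:
    r=cv2.minAreaRect(np.argwhere(x["region"])[:,::-1].astype(np.float32));print(x["conf"],x["bbox"],r[1],at_z(w,r[0],.035).round(4))
E
python3 rest.py
```

```text
board [[0.3994, -0.3015], [0.3647, -0.159], [0.5169, -0.1237], [0.5547, -0.2671]] [ 0.458915   -0.21283562]
-0.046 [(np.float64(7.5), 1), (np.float64(8.0), 3), (np.float64(8.5), 13), (np.float64(9.0), 204), (np.float64(9.5), 782), (np.float64(10.0), 1501), (np.float64(10.5), 1880), (np.float64(11.0), 1742), (np.float64(11.5), 1278), (np.float64(12.0), 769), (np.float64(12.5), 384), (np.float64(13.0), 157), (np.float64(13.5), 50)] best 0.010500000000000002
0 [(np.float64(7.5), 1), (np.float64(8.0), 0), (np.float64(8.5), 1), (np.float64(9.0), 1), (np.float64(9.5), 11), (np.float64(10.0), 142), (np.float64(10.5), 526), (np.float64(11.0), 1101), (np.float64(11.5), 1623), (np.float64(12.0), 1875), (np.float64(12.5), 1803), (np.float64(13.0), 1499), (np.float64(13.5), 1105)] best 0.012250000000000004
0.046 [(np.float64(7.5), 17), (np.float64(8.0), 286), (np.float64(8.5), 977), (np.float64(9.0), 1395), (np.float64(9.5), 1127), (np.float64(10.0), 589), (np.float64(10.5), 209), (np.float64(11.0), 50), (np.float64(11.5), 11), (np.float64(12.0), 7), (np.float64(12.5), 7), (np.float64(13.0), 6), (np.float64(13.5), 4)] best 0.009000000000000001
0.79 [184.3, 108.6, 218.4, 261.9] (151.33323669433594, 32.95878219604492) [ 0.4628 -0.259   0.035 ]
0.72 [232.0, 103.5, 260.8, 227.5] (123.94717407226562, 29.614912033081055) [ 0.4323 -0.2197  0.035 ]
0.6 [274.4, 100.5, 305.8, 255.4] (31.201562881469727, 153.029296875) [ 0.4352 -0.1722  0.035 ]
```

```bash
cat > lat.py <<'E'
from h import *
import pickle
def strip(img,C,yaw,z,xr,yr):
    ex=np.array([np.cos(yaw),np.sin(yaw)]);ey=np.array([-ex[1],ex[0]])
    M=np.array([[proj(img,(*(C+x*ex+y*ey),z)) for y in yr] for x in xr]).astype(np.float32)
    return cv2.cvtColor(cv2.remap(img["image"],M[...,0],M[...,1],cv2.INTER_LINEAR),cv2.COLOR_RGB2HSV).astype(float)
def edges(prof,yr,rising):
    g=np.diff(prof);i=g.argmax() if rising else g.argmin();return yr[i]
def centre(sat,yr,c,half):
    m=sat<(np.percentile(sat,90)+np.percentile(sat,10))/2
    k=[y for y,b in zip(yr,m) if b and abs(y-c)<half]
    return (min(k)+max(k))/2*1e3 if k else None,(max(k)-min(k))*1e3 if k else None
if __name__=="__main__":
    w,s,t,o=pickle.load(open("rest.pkl","rb"));C=np.array([.450,-.2155]);yaw=np.radians(12.5)
    yr=np.arange(-.075,.075,.0003)
    for xr in(np.arange(-.04,-.02,.001),np.arange(-.02,0,.001),np.arange(0,.02,.001),np.arange(.015,.035,.001)):
        S=strip(w,C,yaw,.028,xr,yr)[...,1].mean(0)
        print("spindles",[np.round(centre(S,yr,c,.021),1).tolist() for c in(-.046,.046)])
    yr=np.arange(-.016,.016,.0002)
    for x0 in(-.07,-.06,-.05,-.04,-.03,-.02):
        V=strip(w,C,yaw,.165,np.arange(x0,x0+.006,.001),yr)[...,2].mean(0);k=yr[V>238]
        print("comb",x0,(k.min()*1e3,k.max()*1e3) if len(k) else None, V.max())
    # comb near end along x
    xr=np.arange(-.1,-.05,.0005)
    V=strip(w,C,yaw,.165,xr,np.arange(-.002,.003,.001))[...,2].mean(1);print("near end",xr[np.argmax(V>238)])
    # tab bottom shadow etc: board near edge along x in lanes between spindles (hue jump)
    xr=np.arange(-.11,-.05,.0005)
    for a in(-.068,-.025,.025,.068):
        V=strip(w,C,yaw,.006,xr,np.arange(a-.002,a+.003,.001))[...,1].mean(1);i=np.argmax(np.convolve(V,[1]*4+[-1]*4,"valid"));print("board near edge",a,xr[i+4])
E
python3 lat.py
```

```text
spindles [[-46.5, 23.4], [46.3, 26.7]]
spindles [[-46.5, 27.0], [46.0, 28.5]]
spindles [[-46.1, 27.9], [46.5, 28.8]]
spindles [[-45.8, 28.5], [46.9, 29.1]]
comb -0.07 (np.float64(-10.400000000000034), np.float64(5.39999999999987)) 253.0
comb -0.06 (np.float64(-0.8000000000000923), np.float64(5.599999999999869)) 255.0
comb -0.05 (np.float64(-10.000000000000037), np.float64(5.599999999999869)) 255.0
comb -0.04 (np.float64(-9.40000000000004), np.float64(5.599999999999869)) 255.0
comb -0.03 (np.float64(-9.600000000000039), np.float64(5.599999999999869)) 255.0
comb -0.02 (np.float64(-9.200000000000042), np.float64(5.39999999999987)) 252.16666666666666
near end -0.1
board near edge -0.068 -0.06949999999999996
board near edge -0.025 -0.06999999999999997
board near edge 0.025 -0.07099999999999997
board near edge 0.068 -0.07149999999999997
```

Call:
drive_tool:
  increments:
    - [[10,0.3,-15],[0,0,0.6],0]
    - [[0,0,-15],[0,0,0],0]
    - [[0,0,0],[0,0,0],0]
    - [[0,0,0],[0,0,0],0]
    - [[0,0,0],[0,0,0],0]

```text
clock: 7.82
eef_pos: [0.4591, -0.2115, 0.1154]
tool_rot: [-0.116, 0.993, -0.0, 0.0]
ft_force: [0.2, 0.2, -0.9]
grip_width: 0.0062
grasp_force: 59.9
```

```bash
cat > m.py <<'E'
from lat import *
w=camera("wrist");s=camera("side");t=camera("top");o=get_obs();pickle.dump((w,s,t,o),open("rest2.pkl","wb"))
C=np.array([.4592,-.2133]);yaw=np.radians(13.1);e=o["eef_pos"]
ex=np.array([np.cos(yaw),np.sin(yaw)]);ey=np.array([-ex[1],ex[0]])
print(o["clock"],e,o["ft_force"],"tool yaw",2*np.degrees(np.arctan2(o["tool_rot"][1],o["tool_rot"][0]))-180,"eef in rest",(e[:2]-C)@ex,(e[:2]-C)@ey)
zt=e[2]-.0134+.034;yr=np.arange(-.075,.075,.0003)
for x0 in(-.05,-.03,-.01,.005):
    S=strip(w,C,yaw,.028,np.arange(x0,x0+.02,.001),yr)[...,1].mean(0)
    print("spindles",[np.round(centre(S,yr,c,.021),1).tolist() for c in(-.046,.046)])
y2=np.arange(-.02,.02,.0002)
for x0 in(-.068,-.055,-.04,-.03):
    H=strip(w,C,yaw,zt,np.arange(x0,x0+.008,.001),y2).mean(0);g=np.diff(cv2.GaussianBlur(H[:,2],(1,9),0).ravel())
    print("comb",x0,"rise",y2[g.argmax()],"fall",y2[g.argmin()],H[:,2].max(),[int(v) for v in H[20:180:10,2]])
E
python3 m.py
```

```text
7.9667 [ 0.45946541 -0.21231039  0.11582638] [ 0.06776436  0.04193262 -0.79261003] tool yaw 13.208433427524227 eef in rest 0.00048280210469997715 0.0009037011072590176
spindles [[-46.5, 23.4], [46.2, 27.0]]
spindles [[-46.5, 26.4], [46.0, 28.5]]
spindles [[-46.4, 27.9], [46.2, 29.4]]
spindles [[-46.4, 28.5], [46.5, 30.0]]
comb -0.068 rise -0.0018000000000001105 fall 0.006199999999999841 250.375 [148, 206, 234, 207, 167, 94, 96, 166, 250, 250, 248, 202, 95, 101, 138, 156]
comb -0.055 rise -0.013800000000000038 fall 0.006199999999999841 255.0 [135, 165, 219, 239, 231, 210, 223, 229, 254, 255, 254, 220, 135, 130, 186, 215]
comb -0.04 rise -0.014000000000000037 fall 0.006199999999999841 255.0 [125, 164, 227, 243, 230, 202, 223, 228, 254, 255, 254, 216, 134, 130, 169, 191]
comb -0.03 rise -0.012400000000000046 fall 0.006199999999999841 255.0 [130, 150, 207, 244, 230, 197, 223, 230, 254, 255, 254, 209, 119, 124, 129, 124]
```

Call:
drive_tool:
  increments:
    - [[0.4,-1.8,-10],[0,0,0],0]
    - [[0,0,-10],[0,0,0],0]
    - [[0,0,-8],[0,0,0],0]
    - [[0,0,-8],[0,0,0],0]
    - [[0,0,0],[0,0,0],0]

```text
clock: 8.38
eef_pos: [0.4574, -0.2134, 0.0762]
tool_rot: [-0.115, 0.993, 0.001, -0.002]
ft_force: [-0.7, -0.4, -1.2]
grip_width: 0.0065
grasp_force: 59.9
```

Call:
drive_tool:
  increments:
    - [[0,0,-4],[0,0,0],0]
    - [[0,0,-4],[0,0,0],0]
    - [[0,0,-3],[0,0,0],0]
    - [[0,0,0],[0,0,0],0]
    - [[0,0,0],[0,0,0],0]

```text
clock: 8.8
eef_pos: [0.4592, -0.2141, 0.0677]
tool_rot: [-0.115, 0.993, 0.0, -0.0]
ft_force: [0.2, 0.9, -0.3]
grip_width: 0.0063
grasp_force: 59.9
```

Call:
drive_tool:
  increments:
    - [[0,0,-2],[0,0,0],0]
    - [[0,0,-2],[0,0,0],0]
    - [[0,0,-2],[0,0,0],0]
    - [[0,0,-1],[0,0,0],0]
    - [[0,0,0],[0,0,0],0]

```text
clock: 9.22
eef_pos: [0.459, -0.214, 0.0605]
tool_rot: [-0.115, 0.993, 0.0, -0.0]
ft_force: [0.0, -0.6, -0.6]
grip_width: 0.0066
grasp_force: 59.9
```

Call:
drive_tool:
  increments:
    - [[0,0,-1],[0,0,0],0]
    - [[0,0,-1],[0,0,0],0]
    - [[0,0,0],[0,0,0],0]

```text
clock: 9.47
eef_pos: [0.4591, -0.2141, 0.0586]
tool_rot: [-0.115, 0.993, 0.0, -0.0]
ft_force: [-0.1, 0.7, -1.3]
grip_width: 0.0065
grasp_force: 59.9
```

Call:
drive_tool:
  increments:
    - [[0,0,-0.7],[0,0,0],0]
    - [[0,0,-0.7],[0,0,0],0]
    - [[0,0,0],[0,0,0],0]

```text
clock: 9.72
eef_pos: [0.4592, -0.2141, 0.0573]
tool_rot: [-0.115, 0.993, 0.0, -0.0]
ft_force: [0.5, -0.3, -0.9]
grip_width: 0.0065
grasp_force: 59.9
```

Call:
drive_tool:
  increments:
    - [[0,0,-0.7],[0,0,0],0]
    - [[0,0,0],[0,0,0],0]

```text
clock: 9.88
eef_pos: [0.4592, -0.2141, 0.0566]
tool_rot: [-0.115, 0.993, 0.0, -0.0]
ft_force: [0.2, 0.1, -0.2]
grip_width: 0.0067
grasp_force: 59.9
```

Call:
drive_tool:
  increments:
    - [[0,0,-0.7],[0,0,0],0]
    - [[0,0,0],[0,0,0],0]

```text
clock: 10.05
eef_pos: [0.4592, -0.2141, 0.0559]
tool_rot: [-0.115, 0.993, 0.0, -0.0]
ft_force: [1.2, -0.9, -1.1]
grip_width: 0.0067
grasp_force: 59.9
```

Call:
drive_tool:
  increments:
    - [[0,0,-0.7],[0,0,0],0]
    - [[0,0,0],[0,0,0],0]

```text
clock: 10.22
eef_pos: [0.4592, -0.2141, 0.0552]
tool_rot: [-0.115, 0.993, 0.0, -0.0]
ft_force: [0.5, -0.8, -1.0]
grip_width: 0.0066
grasp_force: 59.9
```

Call:
drive_tool:
  increments:
    - [[0,0,-0.5],[0,0,0],0]
    - [[0,0,0],[0,0,0],0]

```text
clock: 10.38
eef_pos: [0.4592, -0.2141, 0.0547]
tool_rot: [-0.115, 0.993, 0.0, -0.0]
ft_force: [0.2, 0.2, -0.2]
grip_width: 0.0065
grasp_force: 59.9
```

Call:
drive_tool:
  increments:
    - [[0,0,-0.5],[0,0,0],0]
    - [[0,0,0],[0,0,0],0]

```text
clock: 10.55
eef_pos: [0.4592, -0.2141, 0.0542]
tool_rot: [-0.115, 0.993, 0.0, -0.0]
ft_force: [-0.2, -1.1, -0.5]
grip_width: 0.0066
grasp_force: 59.9
```

Call:
drive_tool:
  increments:
    - [[0,0,-0.5],[0,0,0],0]
    - [[0,0,0],[0,0,0],0]

```text
clock: 10.72
eef_pos: [0.4592, -0.2141, 0.0537]
tool_rot: [-0.115, 0.993, 0.0, -0.0]
ft_force: [0.5, 0.3, -1.1]
grip_width: 0.0063
grasp_force: 59.9
```

Call:
drive_tool:
  increments:
    - [[0,0,-0.4],[0,0,0],0]
    - [[0,0,0],[0,0,0],0]

```text
clock: 10.88
eef_pos: [0.4592, -0.2141, 0.0533]
tool_rot: [-0.115, 0.993, 0.0, -0.0]
ft_force: [-0.1, -0.0, 0.2]
grip_width: 0.0064
grasp_force: 59.9
```

Call:
drive_tool:
  increments:
    - [[0,0,-0.4],[0,0,0],0]
    - [[0,0,0],[0,0,0],0]

```text
clock: 11.05
eef_pos: [0.4593, -0.2142, 0.0531]
tool_rot: [-0.115, 0.993, -0.0, 0.0]
ft_force: [0.2, 0.1, -0.8]
grip_width: 0.0064
grasp_force: 60.0
```

Call:
drive_tool:
  increments:
    - [[0,0,-0.4],[0,0,0],0]
    - [[0,0,0],[0,0,0],0]

```text
clock: 11.22
eef_pos: [0.4595, -0.2143, 0.053]
tool_rot: [-0.115, 0.993, -0.0, 0.0]
ft_force: [-0.6, -0.7, 2.0]
grip_width: 0.0064
grasp_force: 60.3
```

Run:
```python
from h import *
s=camera("side");w=camera("wrist")
im=np.zeros((450,800,3),np.uint8)
im[:,:450]=cv2.resize(s["image"][140:215,262:337],(450,450),interpolation=cv2.INTER_CUBIC);im[:,450:]=cv2.resize(w["image"][80:260,180:320],(350,450),interpolation=cv2.INTER_CUBIC)
yaw=np.radians(13.1)
for z,c in((.0395,(255,0,0)),(.0735,(0,255,0)),(.1055,(0,0,255))):
  for x in(-.072,-.017,.017,.072):
    p=proj(s,(.4592+x*np.cos(yaw)-.004*np.sin(yaw),-.2141+x*np.sin(yaw)+.004*np.cos(yaw),z));q=(p-[262,140])*6
    if 0<q[0]<450: cv2.circle(im,(int(q[0]),int(q[1])),2,c,-1)
save("j.png",im)
```

```text
(no output)
```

View pics/j.png

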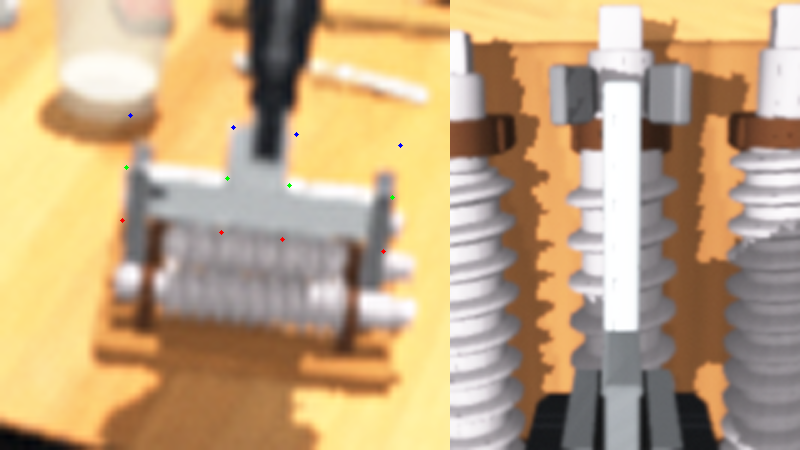

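Call:
drive_tool:
  increments:
    - [[0,0,-0.5],[0,0,0],0]
    - [[0,0,0],[0,0,0],0]
    - [[0,0,0],[0,0,0],0]

```text
clock: 11.57
eef_pos: [0.4599, -0.2143, 0.0529]
tool_rot: [-0.115, 0.993, -0.0, 0.001]
ft_force: [-0.6, 0.7, 4.5]
grip_width: 0.0063
grasp_force: 60.9
```

Call:
drive_tool:
  increments:
    - [[0,0,-0.4],[0,0,0],0]
    - [[0,0,0],[0,0,0],0]
    - [[0,0,0],[0,0,0],0]

```text
clock: 11.82
eef_pos: [0.4602, -0.2143, 0.0529]
tool_rot: [-0.115, 0.993, -0.0, 0.001]
ft_force: [-1.2, 1.3, 7.5]
grip_width: 0.0063
grasp_force: 61.1
```

Call:
drive_tool:
  increments:
    - [[0,0,0.8],[0,0,0],0]
    - [[1,0.2,0],[0,0,0],0]
    - [[1,0.2,0],[0,0,0],0]
    - [[1,0.2,0],[0,0,0],0]
    - [[0,0,0],[0,0,0],0]
    - [[0,0,0],[0,0,0],0]

```text
clock: 12.32
eef_pos: [0.4628, -0.2135, 0.0529]
tool_rot: [-0.115, 0.993, -0.0, 0.0]
ft_force: [-0.4, 0.2, 5.8]
grip_width: 0.0064
grasp_force: 60.8
```

```bash
cat > ph.py <<'E'
from h import *
import sys,os,pickle
w=camera("wrist");o=get_obs();pickle.dump(w,open(sys.argv[1],"wb"))
C=np.array([.4592,-.2133]);yaw=np.radians(13.1);ex=np.array([np.cos(yaw),np.sin(yaw)]);ey=np.array([-ex[1],ex[0]])
xs=np.linspace(-.05,-.005,400)
for lane,p in((0,.012),(-.046,.0105),(.046,.009)):
    r=[]
    for d in(-.0135,.0135):
        M=np.array([proj(w,(*(C+x*ex+(lane+d)*ey),.028)) for x in xs]).astype(np.float32)[None]
        v=cv2.cvtColor(cv2.remap(w["image"],M[...,0],M[...,1],cv2.INTER_CUBIC),cv2.COLOR_RGB2HSV)[0,:,1].astype(float);v=(v-v.mean())*np.hanning(400)
        q=(v*np.exp(-2j*np.pi*xs/p)).sum();r.append((round(-np.angle(q)/2/np.pi*p*1e3,2),int(abs(q))))
    print(lane,"phase mm,amp",r)
print(o["eef_pos"],o["ft_force"])
E
python3 ph.py p1.pkl
```

```text
0 phase mm,amp [(np.float64(-2.52), 7465), (np.float64(5.8), 8632)]
-0.046 phase mm,amp [(np.float64(0.74), 8280), (np.float64(-3.39), 8726)]
0.046 phase mm,amp [(np.float64(2.72), 7845), (np.float64(1.09), 7611)]
[ 0.4628086  -0.21355308  0.05289834] [-0.70201487  0.54335826  5.42087388]
```

Call:
drive_tool:
  increments:
    - [[-1,-0.2,0],[0,0,0],0]
    - [[-1,-0.2,0],[0,0,0],0]
    - [[-1,-0.2,0],[0,0,0],0]
    - [[0,0,0],[0,0,0],0]
    - [[0,0,0],[0,0,0],0]

```text
clock: 12.78
eef_pos: [0.4597, -0.2143, 0.0529]
tool_rot: [-0.115, 0.993, -0.0, 0.001]
ft_force: [-0.1, 0.7, 5.7]
grip_width: 0.0067
grasp_force: 60.7
```

```bash
python3 ph.py p2.pkl
```

```text
0 phase mm,amp [(np.float64(-5.52), 7974), (np.float64(2.72), 8804)]
-0.046 phase mm,amp [(np.float64(0.81), 8053), (np.float64(-3.47), 8768)]
0.046 phase mm,amp [(np.float64(2.68), 7691), (np.float64(1.14), 7171)]
[ 0.45971297 -0.21428588  0.05290791] [0.56779509 1.06647318 5.64636961]
```

Call:
drive_tool:
  increments:
    - [[0,0,1],[0,0,0],0]
    - [[0,0,1],[0,0,0],0]
    - [[-1,-0.2,0],[0,0,0],0]
    - [[-1,-0.2,0],[0,0,0],0]
    - [[-1,-0.2,0],[0,0,0],0]
    - [[-1,-0.2,0],[0,0,0],0]
    - [[0,0,0],[0,0,0],0]
    - [[0,0,0],[0,0,0],0]

```text
clock: 13.5
eef_pos: [0.4549, -0.2149, 0.0544]
tool_rot: [-0.115, 0.993, 0.0, -0.0]
ft_force: [0.6, -0.3, -0.9]
grip_width: 0.0062
grasp_force: 59.9
```

```bash
python3 ph.py p3.pkl
```

```text
0 phase mm,amp [(np.float64(3.73), 8176), (np.float64(-0.05), 8726)]
-0.046 phase mm,amp [(np.float64(0.93), 8080), (np.float64(-3.5), 8819)]
0.046 phase mm,amp [(np.float64(2.66), 7346), (np.float64(1.23), 6833)]
[ 0.45493484 -0.2149433   0.05440303] [-0.09307539 -0.23862475  0.18741521]
```

Call:
drive_tool:
  increments:
    - [[1,0.2,0],[0,0,0],0]
    - [[1,0.2,0],[0,0,0],0]
    - [[1,0.2,0],[0,0,0],0]
    - [[1,0.2,0],[0,0,0],0]
    - [[0,0,-0.8],[0,0,0],0]
    - [[0,0,-0.8],[0,0,0],0]
    - [[0,0,0],[0,0,0],0]
    - [[0,0,0],[0,0,0],0]

```text
clock: 14.22
eef_pos: [0.4594, -0.2142, 0.053]
tool_rot: [-0.115, 0.993, -0.0, 0.0]
ft_force: [-0.4, -0.0, 1.0]
grip_width: 0.0068
grasp_force: 60.1
```

Call:
drive_tool:
  increments:
    - [[0,0,0],[0,0,0],0.4]
    - [[0,0,0],[0,0,0],0.4]
    - [[0,0,0],[0,0,0],0.4]
    - [[0,0,0],[0,0,0],0.4]

```text
clock: 14.55
eef_pos: [0.4592, -0.2142, 0.0529]
tool_rot: [-0.115, 0.993, 0.0, -0.0]
ft_force: [0.3, 0.4, -1.1]
grip_width: 0.0339
grasp_force: 0.0
```

Call:
drive_tool:
  increments:
    - [[0,0,8],[0,0,0],0.4]
    - [[0,0,15],[0,0,0],0.4]
    - [[0,0,25],[0,0,0],0.4]
    - [[0,0,30],[0,0,0],0.4]
    - [[0,0,30],[0,0,0],0.4]
    - [[0,0,0],[0,0,0],0.4]

```text
clock: 15.05
eef_pos: [0.463, -0.2159, 0.1679]
tool_rot: [-0.115, 0.993, -0.003, 0.005]
ft_force: [0.6, -0.9, 1.4]
grip_width: 0.0342
grasp_force: 0.0
```

Call:
drive_tool:
  increments:
    - [[-25,15,10],[0,0,0],0.4]
    - [[-25,15,0],[0,0,0],0.4]
    - [[0,0,0],[0,0,0],0.4]
    - [[0,0,0],[0,0,0],0.4]
    - [[0,0,0],[0,0,0],0.4]

```text
clock: 15.47
eef_pos: [0.4098, -0.1844, 0.1714]
tool_rot: [-0.115, 0.993, -0.0, 0.001]
ft_force: [0.7, -0.1, 0.5]
grip_width: 0.034
grasp_force: 0.0
```

Run:
```python
from h import *
w=camera("wrist");s=camera("side");t=camera("top");o=get_obs();print(o["clock"],o["eef_pos"],o["ft_force"])
im=np.zeros((450,800,3),np.uint8)
im[:,:450]=cv2.resize(s["image"][140:215,262:337],(450,450),interpolation=cv2.INTER_CUBIC);im[:,450:]=cv2.resize(w["image"][60:384,110:400],(350,450),interpolation=cv2.INTER_AREA)
yaw=np.radians(13.1);C=np.array([.4592,-.2133])
for n,P in(("rest_top_corner",(0,0)),):pass
for x in(-.08,.08):
  for y in(-.075,.075):
    p=proj(w,(C[0]+x*np.cos(yaw)-y*np.sin(yaw),C[1]+x*np.sin(yaw)+y*np.cos(yaw),.006));q=(p-[110,60])*[350/290,450/324]
    if 0<q[0]<350 and 0<q[1]<450: cv2.circle(im,(int(q[0])+450,int(q[1])),3,(255,0,0),-1)
for x in(-.072,-.017,.017,.072):
    z=.0735 if abs(x)>.05 else .1055
    p=proj(w,(C[0]+x*np.cos(yaw),C[1]+x*np.sin(yaw),z));q=(p-[110,60])*[350/290,450/324];cv2.circle(im,(int(q[0])+450,int(q[1])),2,(0,255,0),-1)
    p=proj(s,(C[0]+x*np.cos(yaw)-.004*np.sin(yaw),C[1]+x*np.sin(yaw)+.004*np.cos(yaw),z));q=(p-[262,140])*6;cv2.circle(im,(int(q[0]),int(q[1])),2,(0,255,0),-1)
save("k.png",im)
```

```text
15.6167 [ 0.41008146 -0.18458759  0.1709567 ] [ 0.10148527 -0.56795865  0.33077938]
```

View pics/k.png

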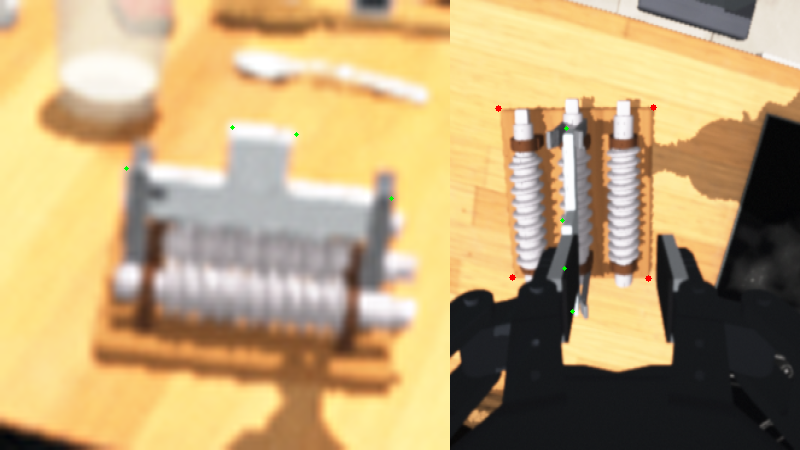

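```bash
python3 -c "
from workcell import *
print(job_done())"
```

```text
the job is handed in; nothing more can be done
None
```

The 12 mm comb, from the rack's lowest-y slot, fits the middle spindle: it reached the core at about 7.5 N or less, carried the spindle with it when slid, and stands centred and released in the thread. The other two combs (measured in the images as 9 and 10.5 mm) were never pressed in and stayed untouched in the rack; the job is handed in, but no verdict came back.

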